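# Feel for the release notch and pop the control box open

## Robot

A 6-joint arm with a two-finger parallel gripper is mounted at the origin on the work surface. World frame = base frame: x ahead of the robot, y to its left, z up, the work surface at z = 0. Lengths are in m, angles in rad, forces in N, time in s.
With the tool pointing down it reaches from about 0.375 to 0.825 m from the base axis. Payload 5.5 kg.
Tool frame: the origin (TCP) lies on the centre line of the jaws, within the pads' length; the fingertips stand 14 mm ahead of it and the grasp point (between the pads) lies 5 mm behind it; z points along the fingers, y is the direction in which the jaws open and shut (so a half turn about z gives the same grasp; the last joint's range is limited). The gripper opens to 85 mm and grips with 20 to 120 N. Pads are 22 mm wide; open, the fingers measure 114 mm over their backs; the gripper's body (76 mm by 85 mm) begins 54 mm behind the grasp point. The pads swing forward as they close: fully open they stand 13 mm farther back than shut.
Start: joints at [1.182, 0.314, -0.047, 1.21, 0, 1.571], TCP at [0.227, 0.555, 0.245] pointing down, gripper open.
Joint ranges: [-2.67, 2.67], [-0.69, 1.73], [-1.03, 1.25], [-2.08, 2.16], [-1.42, 1.45], [-3.14, 3.14]. Speed limits (rad/s): [2.39, 2.39, 3.01, 3.14, 3.14, 3.14].

## Interface

Orientations are given as a unit quaternion [w, x, y, z].
In Python, from station import sense, optics, r gives the robot as it stands.
- The arm moves only by the tool step_arm, never from a script. Its argument "commands" is a list of rows, each a list of 3 entries, a list of its own where there are three numbers: the shift along the tool's x, y, z in m, then the turn about the tool's z in rad, then the finger opening in m, from 0 to 0.0854. In form: [[[tx, ty, tz], roll, claw], ...]. A call has 1 to 20 rows; each row shifts and turns the commanded pose from where the row before left it, along the tool's axes as they then stand; what a row does not reach is not made up. A row lasts 1/12 s, in which the tool goes at most 41.7 mm and 7.16 degrees, less where a joint would pass 70% of its speed; a pose out of reach is approached as far as the arm can. A call with a gripper value outside its range is refused whole. The fingers move at their own pace and stop on an object; "grip_force" is the grip in N (left out, the last holds). Time passes only in rows, so rows that do not move let the fingers close. It gives the time, the measured TCP pose, the force and the opening at its end, in the units of the state.
- sense(): the state, without advancing time (a new reading comes with each control period).
- optics.snapshot(name): name is "scene" or "top" or "wrist"; returns the picture (400x640x3 uint8, red, green, blue); there is no depth.
- optics.calibration(name): a dict with "fovy" (degrees; the focal length in pixels is half the picture's height over the tangent of half this angle, whatever the lens; pixels are square), "cx", "cy" (the principal point, pixels), "R" (3x3) and "t" (3): a world point X has camera coordinates R X + t; the wrist camera has in their place "T_tool_cam" (4x4, takes a point from camera to tool coordinates, whose origin is the TCP and whose axes are the flange's). Camera axes: x right, y down, z forward; pixel columns grow to the right and rows downward; lengths in m; the calibration is good to about 2 mm. The wrist camera is an equidistant fisheye: a pixel r from the principal point sees the ray r / f radians off the axis. A picture is of the moment at which its call begins: read the wrist's pose just before it. calibration takes no time and is no camera call.
- r.sign_off(): hands the job in, once; it reports no verdict.
The state is a dict: "time": time; "joint_pos": joint angles; "dq": joint speeds; "effort": joint torques, N m; "tcp_pos": TCP position; "eef_rot": TCP orientation; "force": force on the tool from outside, world axes, zero at the start; "wrist_torque": the same for the moment, N m; "gripper_width": opening from 0.0 (shut) to 1.0 (fully open).
Only numpy, scipy, OpenCV 4.12 (cv2) and the standard library are available. Lean on these libraries where they do the work, as an engineer would, in place of code of your own. Each camera call takes 0.05 s, during which the arm holds its last target.

## Task

Open the white control box for repair: start at either end of the front edge (the low ledge on the robot's side, between the two screwed corner blocks) and run a fingertip lightly along its top towards the middle until it finds the hidden release notch. Press the catch inside the notch right down so that the clear cover springs open by itself, then take the hand away. Do not pry or push on the cover, and leave the other things on the bench where they are.

Things in the scene. Friction and masses are not known exactly. Their poses are not given: they have to be found in the camera images.
- case: White plastic control box, fixed, 250 mm (x) by 400 mm (y) by 76 mm high. Origin: centre of its underside; z up, -x to its front (robot's side), y along the front edge. Case frame: the front edge is a flat ledge, top at z = 72 mm, x = -125 to -90, y = -150 to 150 mm, between corner blocks (one screw each, top z = 76) filling y = 150 to 200 both sides. The shut cover starts at x = -88, top z = 76.
- edge_middle (a point): Middle of the front edge's top as if there were no notch (case x = -107.5, y = 0, z = 72 mm); same axes as the case. The ledge is one white surface broken by a single notch, 40 mm long in y, as deep in x as the ledge, open above and to the front. Its centre lies anywhere from y = -55 to +55 mm of here: different every time and not reported; feel for it or look.
- ledge_front (a point): Middle of the ledge's front top corner (case x = -125, y = 0, z = 72 mm); case axes. The catch in the notch is a white rocker with a thumb pad (three thin grey ribs; 34 mm in y, from 3 to 19 mm behind this front line), its top 8 mm below the ledge. Press the pad straight down: about 2 N starts it, 5 N at its middle holds it right down, 8 mm lower. Closed fingertips up to 34 mm wide in y fit in.
- edge_left_end: The last 36 mm of the front edge at the box's +y end (case y = 114 to 150 mm), rigid. Origin: middle of its top surface (35 mm deep in x, 36 mm long in y); same axes as the case.
- edge_left_part: The next 34 mm of the front edge, inward from edge_left_end (case y = 80 to 114 mm), rigid. Origin: middle of its top surface; same axes as the case.
- edge_right_end: The last 36 mm of the front edge at the box's -y end (case y = -150 to -114 mm), rigid. Origin: middle of its top surface; same axes as the case.
- edge_right_part: The next 34 mm of the front edge, inward from edge_right_end (case y = -114 to -80 mm), rigid. Origin: middle of its top surface; same axes as the case.
- catch (a joint): Rocker catch in the notch: 0 rad at rest, 0.30 rad pressed right down; it lets the cover go at about 0.15 rad and springs back when released.
- cover (a joint): Cover hinge, along the far side of the box: 0 rad shut and latched, 0.6 rad fully open (front of the cover about 110 mm up). A damped spring opens it in about two seconds once the catch is pressed; it then stays open.
- window: The cover's panel, white frame with clear pane, 193 mm (x) by 390 mm (y) by 4 mm, mass 0.3 kg in all. Origin: middle of its hinge line (case x = 105 mm, z = 74 mm); the panel reaches 193 mm from there to -x.
- tape: Bystander: roll of blue tape lying flat, 100 mm across, 25 mm high. Origin: centre of its underside.
- screwdriver: Bystander: screwdriver lying along its x axis (tip to +x), 190 mm long, 26 mm thick. Origin: under its middle.
- multimeter: Bystander: orange hand-held meter lying on its back, 145 by 75 by 35 mm (dial to 45 mm). Origin: centre of its underside.
- capacitor: Bystander: upright aluminium motor capacitor, 42 mm across, 88 mm high with its tabs. Origin: centre of its underside.
- flux: Bystander: amber jar with green cap, 44 mm across, 75 mm high. Origin: centre of its underside.
- spool: Bystander: upright spool of solder wire, 54 mm across, 46 mm high. Origin: centre of its underside.

How it is judged:
On the way, in this order (a step that is already met when the one before it is completed fails the run):
1. a fingertip touches an end of the front edge ((contact force between the fingers and edge_left_end above 0.2 N or contact force between the fingers and edge_right_end above 0.2 N)), for 0.03 s.
2. a fingertip has moved inward off the end and touches the edge there ((contact force between the fingers and edge_left_part above 0.2 N or contact force between the fingers and edge_right_part above 0.2 N) and not (contact force between the fingers and edge_left_end above 0.2 N or contact force between the fingers and edge_right_end above 0.2 N)), for 0.03 s.
3. the catch in the notch is pressed down (value of joint catch above 0.2 rad), for 0.05 s.
At the end, for the whole second after the job is handed in: The cover stands open by at least 0.5 rad and at rest, the catch has sprung back (under 0.06 rad), and every bystander is within 12 mm of where it was (value of joint cover above 0.5 rad and velocity of joint cover below 0.05 rad/s and value of joint catch below 0.06 rad and distance of each of tape, screwdriver, multimeter, capacitor, flux, spool from where it was at the start of the episode below 0.012 m); the robot touches nothing.
It fails at once if a bystander is moved or lifted by more than 12 mm (distance of any of tape, screwdriver, multimeter, capacitor, flux, spool from where it was at the start of the episode above 0.012 m).
It fails at once if the fingers push or pry at the cover with more than 15 N (contact force between the fingers and window above 15 N).
It fails at once if the fingers press on the box with more than 40 N, far more than a light touch (contact force between the fingers and case above 40 N).
It also fails if it takes over 61 s, if anything falls off the work surface, if the arm or the gripper's body presses on something with over 40 N, if the wrist force passes 120 N, or if a joint passes its speed limit or range.

## Working session

There is one attempt and no reset: what is moved stays moved. The work goes in short steps, Python scripts to look and compute and a tool call to move; the robot and the scene stay as the last step left them, time stands still between calls to the robot, and variables do not carry over. Pictures are saved under pics/ and viewed, and the job is handed in when it is done.

Besides the shell and the picture viewer there is one more tool, called after "Call:" by a JSON object that holds its "fn" and its "kwargs". step_arm: Moves the arm, as the interface text tells. Its arguments: {"type":"object","properties":{"commands":{"type":"array"},"grip_force":{"type":"number"}},"required":["commands"]}

```bash
mkdir -p pics; python3 - <<'E'
from station import sense, optics, r
import cv2
for n in ["scene","top","wrist"]:
    s=sense(); im=optics.snapshot(n); cv2.imwrite(f"pics/{n}0.png",im[:,:,::-1]); c=optics.calibration(n); print(n,{k:(v.tolist() if hasattr(v,'tolist') else v) for k,v in c.items()})
print(s)
E
```

```text
scene {'fovy': 52.12461341136503, 'cx': 323.97392903444216, 'cy': 195.18627693843663, 'R': [[0.0878779856806088, 0.9960962085104363, 0.008354820396174141], [0.8575660715079378, -0.07138393088589434, -0.5093964736918787], [-0.5068114961513419, 0.051929546526148986, -0.8604913884324624]], 't': [-0.022683528754333056, -0.47145466603467473, 1.4862106056104945]}
top {'fovy': 47.31158663790339, 'cx': 320.46971823004753, 'cy': 197.90416901789, 'R': [[-0.0029245020784728613, -0.9998754117495211, -0.015511552672728872], [-0.9855176516120505, 0.005511783784182966, -0.16948326938251382], [0.16954765008298503, 0.01479125478930884, -0.9854109869151532]], 't': [-0.025266393371703232, 0.6103587757349853, 1.0952573314977223]}
wrist {'fovy': 65.70646984690485, 'cx': 318.9703643749237, 'cy': 201.4035299056741, 'T_tool_cam': [[0.0008953163271069243, -0.9488498442830077, -0.3157264186171083, 0.08062527858788744], [0.9999990666361871, 0.0011753676154225138, -0.000696590068013248, 0.0009886187847929495], [0.0010320539853393622, -0.31572550026103335, 0.9488500109867161, -0.1285941519972052], [0.0, 0.0, 0.0, 1.0]]}
{'time': 0.1, 'joint_pos': array([ 1.18198735e+00,  3.14134172e-01, -4.79795836e-02,  1.21019137e+00,
       -2.07484807e-05,  1.57078002e+00]), 'dq': array([ 1.62343524e-05, -1.86220489e-03,  2.38879998e-03, -7.74385108e-04,
       -6.07427909e-05, -4.72125124e-04]), 'effort': array([-3.61878519e-04, -5.40765381e+01,  3.40541983e+01,  1.11907051e-02,
       -5.46443300e-05, -3.01402125e-06]), 'tcp_pos': array([0.22727039, 0.55475622, 0.24453321]), 'eef_rot': array([-1.35564086e-04,  1.93174215e-01,  9.81164183e-01, -7.42193026e-04]), 'force': array([ 0.03580915, -0.45725356, -0.3266698 ]), 'wrist_torque': array([-0.03853487,  0.0194884 ,  0.03430554]), 'gripper_width': 0.9977622090282868}
```

View pics/top0.png

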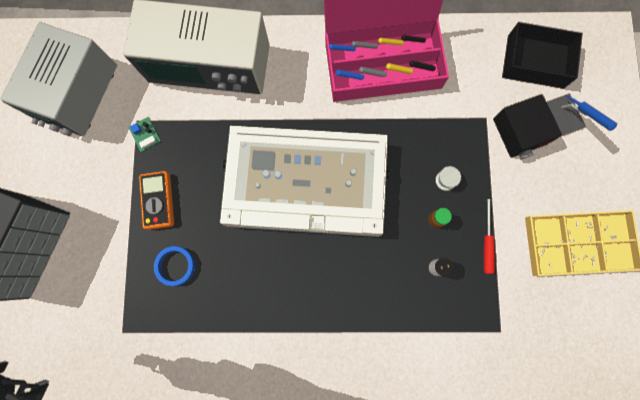

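View pics/scene0.png

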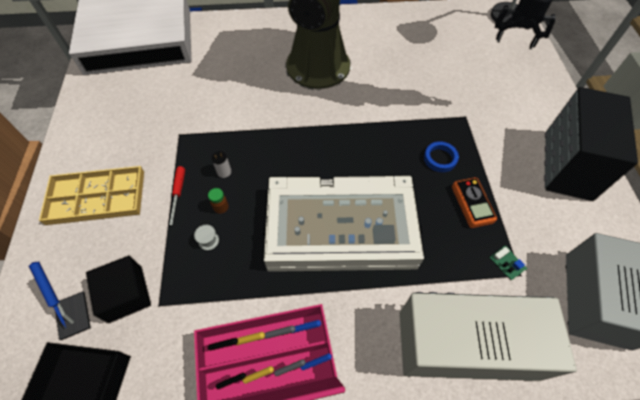

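View pics/wrist0.png

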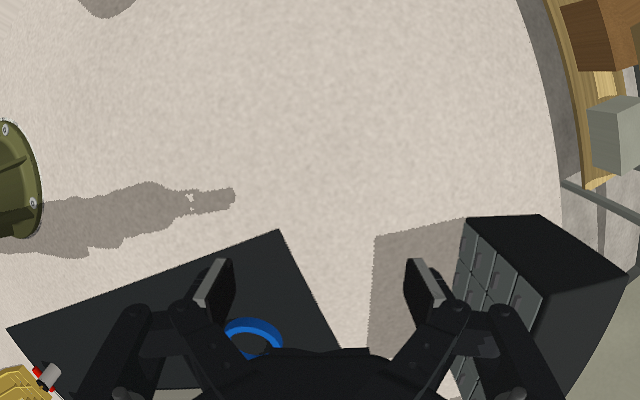

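The top view shows the box at columns 221–387 and what looks like the notch near (317,222). I'll enlarge it to read the corners.

```bash
python3 - <<'E'
import cv2
a=cv2.imread("pics/top0.png")
cv2.imwrite("pics/topz.png",cv2.resize(a[115:245,210:400],None,fx=4.2,fy=4.2,interpolation=cv2.INTER_CUBIC))
cv2.imwrite("pics/topf.png",cv2.resize(a[200:240,215:395],None,fx=4.4,fy=4.4*1.0,interpolation=cv2.INTER_CUBIC))
a=cv2.imread("pics/scene0.png")
cv2.imwrite("pics/scz.png",cv2.resize(a[165:275,255:430],None,fx=4.5,fy=4.5,interpolation=cv2.INTER_CUBIC))
E
```

```text
(no output)
```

View pics/topz.png

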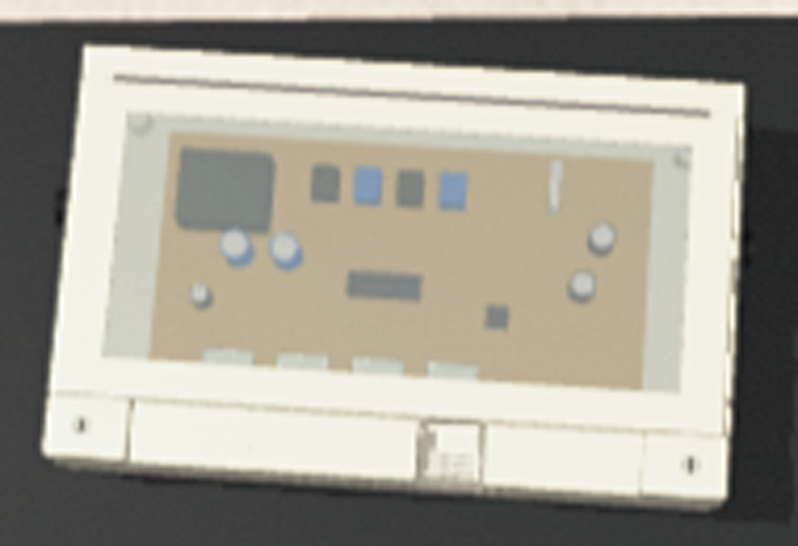

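View pics/scz.png

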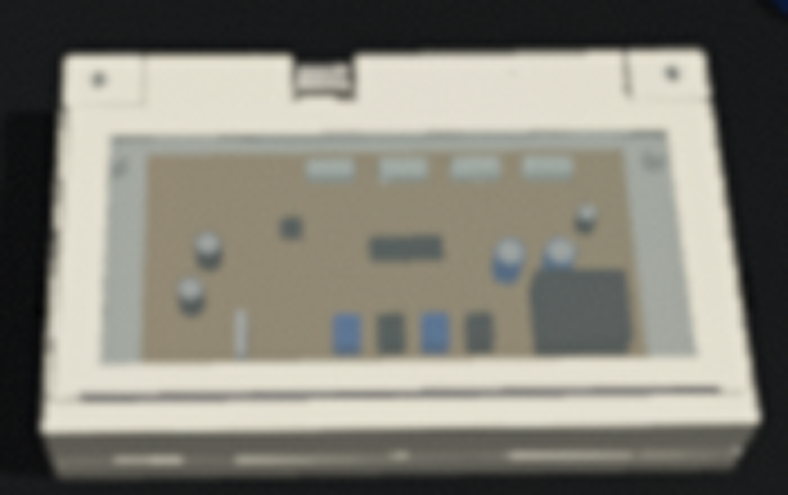

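```bash
cat > h.py <<'E'
import numpy as np
from station import optics
def K(n):
    c=optics.calibration(n); f=200/np.tan(np.radians(c['fovy'])/2); return f,c
def proj(n,X):
    f,c=K(n); p=np.asarray(X)@np.array(c['R']).T+np.array(c['t']); return np.c_[c['cx']+f*p[:,0]/p[:,2],c['cy']+f*p[:,1]/p[:,2]]
def ray(n,uv,z):
    f,c=K(n); R=np.array(c['R']);t=np.array(c['t']); d=R.T@np.array([(uv[0]-c['cx'])/f,(uv[1]-c['cy'])/f,1]); o=-R.T@t
    return o+d*(z-o[2])/d[2]
E
python3 - <<'E'
from h import *
from scipy.optimize import least_squares
C=np.array([[-.125,.2,.076],[-.125,-.2,.076],[.125,.2,.076],[.125,-.2,.076]])
T=np.array([[42,456],[726,498],[84,45],[745,85]])/4.2+[210,115]-.4
S=np.array([[706,48],[63,54],[762,423],[40,432]])/4.5+[255,165]-.4
def W(p,X):
    c,s=np.cos(p[2]),np.sin(p[2]); X=np.asarray(X); return np.c_[p[0]+c*X[:,0]-s*X[:,1],p[1]+s*X[:,0]+c*X[:,1],X[:,2]]
for name,w in [('both',(1,1)),('top',(1,0)),('scene',(0,1))]:
    q=least_squares(lambda p:np.r_[w[0]*(proj('top',W(p,C))-T).ravel(),w[1]*(proj('scene',W(p,C))-S).ravel()],[.6,0,0])
    p=q.x; print(name,p,np.round(q.fun,1))
    c,s=np.cos(p[2]),np.sin(p[2])
    for n,uvs in [('top',np.array([[419,424],[483,427],[416,478],[482,485]])/4.2+[210,115]-.4),('scene',np.array([[294,98],[355,98],[294,54],[355,52]])/4.5+[255,165]-.4)]:
        for uv in uvs:
            X=ray(n,uv,.072)[:2]-p[:2]; print(n,np.round([c*X[0]+s*X[1],-s*X[0]+c*X[1]],4))
for nm,uv in [('cap',(438,267)),('flux',(440,217)),('spool',(450,178)),('scdr',(489,235)),('tape',(174,266)),('meter',(155,200))]: print(nm,ray('top',uv,.03))
E
```

```text
both [ 0.65707254  0.01188887 -0.06991029] [-0.6 -0.6  0.3  0.1 -0.3 -0.6  0.2 -0.7 -0.7 -0.4  0.3 -0.2 -0.6 -0.7
  0.4 -0.4]
top [-0.0929 -0.0192]
top [-0.0923 -0.0566]
top [-0.1246 -0.0197]
top [-0.1262 -0.0583]
scene [-0.0926 -0.0571]
scene [-0.0921 -0.0194]
scene [-0.1251 -0.0567]
scene [-0.1261 -0.0183]
top [ 0.6559691   0.01160256 -0.06867749] [-0.5 -0.1  0.5  0.4 -0.3 -0.1  0.3 -0.4 -0.  -0.   0.  -0.  -0.  -0.
  0.  -0. ]
top [-0.0919 -0.0187]
top [-0.0913 -0.0561]
top [-0.1235 -0.0192]
top [-0.1252 -0.0577]
scene [-0.0916 -0.0566]
scene [-0.091  -0.0189]
scene [-0.1241 -0.0561]
scene [-0.125  -0.0178]
scene [ 0.65853285  0.01213805 -0.07142999] [-0.  -0.   0.  -0.  -0.  -0.   0.  -0.  -0.4  0.1  0.5  0.1 -0.5 -0.
  0.4 -0. ]
top [-0.0943 -0.0197]
top [-0.0936 -0.0571]
top [-0.126  -0.0203]
top [-0.1275 -0.0588]
scene [-0.0939 -0.0576]
scene [-0.0935 -0.0198]
scene [-0.1264 -0.0572]
scene [-0.1275 -0.0189]
cap [ 0.43805423 -0.31928736  0.03      ]
flux [ 0.56324962 -0.33014287  0.03      ]
spool [ 0.66403896 -0.3604882   0.03      ]
scdr [ 0.51711108 -0.45057544  0.03      ]
tape [0.44267217 0.34059006 0.03      ]
meter [0.61092349 0.39843548 0.03      ]
```

Call:
{"fn": "step_arm", "kwargs": {"commands": [[[0, 0, 0], -0.107, 0], [[0, 0, 0], -0.106, 0], [[0, 0, 0], -0.106, 0], [[0, 0, 0], 0, 0], [[0, 0, 0], 0, 0], [[0, 0, 0], 0, 0]], "grip_force": 20}}

```text
time: 0.65
tcp_pos: [0.2274, 0.5551, 0.2451]
eef_rot: [-0.0, 0.036, 0.999, -0.0]
force: [-0.7, -0.1, -0.0]
gripper_width: 0.147
```

```bash
cat >> h.py <<'E'
from scipy.spatial.transform import Rotation as Rn
P=np.array([.657,.0119,-.070])
def st(tc=None):
    from station import sense
    s=sense(); q=np.array(s['eef_rot']); R=Rn.from_quat(np.r_[q[1:],q[0]]).as_matrix(); t=np.array(s['tcp_pos'])
    c,sn=np.cos(P[2]),np.sin(P[2]); C=np.array([[c,-sn,0],[sn,c,0],[0,0,1]])
    p=C.T@(t-[P[0],P[1],0])
    print('t',s['time'],'case TCP mm',np.round(p*1e3,1),'F',np.round(s['force'],2),'w',s['gripper_width'])
    print('tool axes in case',np.round(C.T@R,3).tolist(),'j',np.round(s['joint_pos'],2))
    if tc is not None: print('shift tool mm',np.round(R.T@C@(np.array(tc)-p)*1e3,1))
E
python3 -c "
from h import *
st([-.116,-.130,.15])"
```

```text
t 0.65 case TCP mm [-466.5  511.8  245.1] F [-0.72 -0.11 -0.01] w 0.14656703474393956
tool axes in case [[-1.0, 0.002, -0.0], [0.002, 1.0, -0.0], [0.0, -0.0, -1.0]] j [ 1.18  0.31 -0.05  1.21  0.    1.25]
shift tool mm [-352.1 -640.9   95.3]
```

Call:
{"fn": "step_arm", "kwargs": {"commands": [[[-0.0176, -0.032, 0], 0, 0], [[-0.0176, -0.032, 0], 0, 0], [[-0.0176, -0.032, 0], 0, 0], [[-0.0176, -0.032, 0], 0, 0], [[-0.0176, -0.032, 0], 0, 0], [[-0.0176, -0.032, 0], 0, 0], [[-0.0176, -0.032, 0], 0, 0], [[-0.0176, -0.032, 0], 0, 0], [[-0.0176, -0.032, 0], 0, 0], [[-0.0176, -0.032, 0], 0, 0], [[-0.0176, -0.032, 0], 0, 0], [[-0.0176, -0.032, 0], 0, 0], [[-0.0176, -0.032, 0], 0, 0], [[-0.0176, -0.032, 0], 0, 0], [[-0.0176, -0.032, 0], 0, 0], [[-0.0176, -0.032, 0], 0, 0], [[-0.0176, -0.032, 0], 0, 0], [[-0.0176, -0.032, 0], 0, 0], [[-0.0176, -0.032, 0], 0, 0], [[-0.0176, -0.032, 0], 0, 0]]}}

```text
time: 2.32
tcp_pos: [0.5344, -0.1097, 0.2454]
eef_rot: [0.0, 0.036, 0.999, 0.0]
force: [0.0, 0.3, 0.8]
gripper_width: -0.002
```

```bash
python3 -c "
from h import *
st([-.116,-.130,.11])"
```

```text
t 2.3167 case TCP mm [-113.8 -129.8  245.4] F [0.   0.3  0.82] w -0.0020779164682169535
tool axes in case [[-1.0, 0.002, 0.0], [0.002, 1.0, 0.0], [-0.0, 0.0, -1.0]] j [-0.2   0.21 -0.18  1.18  0.   -0.13]
shift tool mm [  2.2  -0.2 135.4]
```

Call:
{"fn": "step_arm", "kwargs": {"commands": [[[0.002, 0, 0.03], 0, 0], [[0, 0, 0.035], 0, 0], [[0, 0, 0.035], 0, 0], [[0, 0, 0.025], 0, 0], [[0, 0, 0.01], 0, 0], [[0, 0, 0], 0, 0], [[0, 0, 0], 0, 0]]}}

```text
time: 2.9
tcp_pos: [0.5322, -0.1076, 0.1109]
eef_rot: [-0.0, 0.035, 0.999, -0.0]
force: [-1.0, -0.1, 0.7]
gripper_width: 0.001
```

```bash
python3 - <<'E'
from h import *
import cv2
st([-.116,-.130,.086])
for n in ["wrist","top"]:
    cv2.imwrite(f"pics/{n}1.png",optics.snapshot(n)[:,:,::-1])
E
```

```text
t 2.9 case TCP mm [-116.1 -128.   110.9] F [-0.97 -0.11  0.69] w 0.0007377399707811485
tool axes in case [[-1.0, 0.0, -0.0], [0.0, 1.0, -0.0], [0.0, -0.0, -1.0]] j [-0.2   0.3  -0.39  0.88 -0.   -0.13]
shift tool mm [-0.1 -2.  24.9]
```

View pics/wrist1.png

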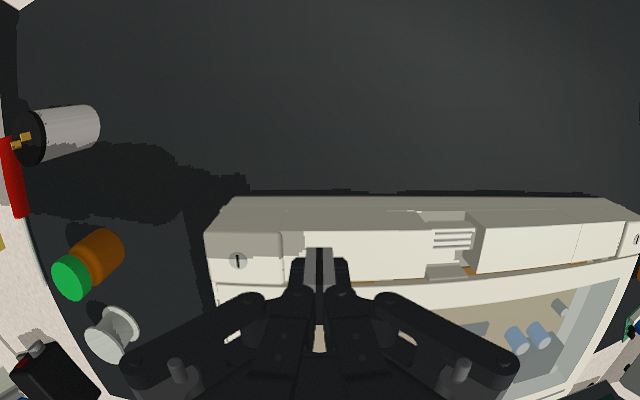

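View pics/top1.png

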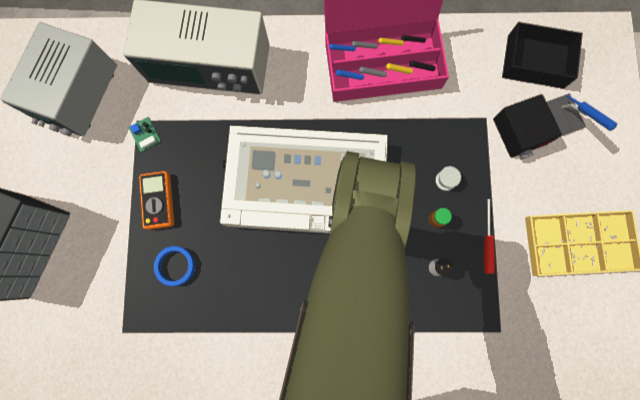

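The wrist view shows the closed fingers (290–350, 255–290) above the ledge's right end, and the ribbed notch at about (453,240). I'll go down gently.

Call:
{"fn": "step_arm", "kwargs": {"commands": [[[0, 0, 0.01], 0, 0], [[0, 0, 0.008], 0, 0], [[0, 0, 0.004], 0, 0], [[0, 0, 0], 0, 0], [[0, 0, 0], 0, 0]]}}

```text
time: 3.42
tcp_pos: [0.5316, -0.1075, 0.0879]
eef_rot: [-0.0, 0.035, 0.999, 0.0]
force: [0.2, 0.1, 0.2]
gripper_width: -0.005
```

Call:
{"fn": "step_arm", "kwargs": {"commands": [[[0, 0, 0.001], 0, 0], [[0, 0, 0], 0, 0]]}}

```text
time: 3.58
tcp_pos: [0.5321, -0.1076, 0.0874]
eef_rot: [0.0, 0.035, 0.999, -0.0]
force: [-0.6, -0.4, 0.1]
gripper_width: 0.0
```

Call:
{"fn": "step_arm", "kwargs": {"commands": [[[0, 0, 0.001], 0, 0], [[0, 0, 0], 0, 0]]}}

```text
time: 3.75
tcp_pos: [0.532, -0.1076, 0.0863]
eef_rot: [0.0, 0.035, 0.999, -0.0]
force: [0.1, -0.9, 0.4]
gripper_width: -0.0
```

Call:
{"fn": "step_arm", "kwargs": {"commands": [[[0, 0, 0.0005], 0, 0], [[0, 0, 0], 0, 0]]}}

```text
time: 3.92
tcp_pos: [0.532, -0.1077, 0.0861]
eef_rot: [0.0, 0.035, 0.999, -0.0]
force: [-0.8, -0.3, 2.5]
gripper_width: 0.006
```

Call:
{"fn": "step_arm", "kwargs": {"commands": [[[0, 0, 0.0005], 0, 0], [[0, 0, 0], 0, 0]]}}

```text
time: 4.08
tcp_pos: [0.5321, -0.1077, 0.0861]
eef_rot: [0.0, 0.035, 0.999, -0.0]
force: [-2.8, 1.2, 7.7]
gripper_width: -0.005
```

Contact is at TCP z = 86.1 mm, with 2.5 to 7.7 N. Next I slide inward (+y), slightly lighter.

Call:
{"fn": "step_arm", "kwargs": {"commands": [[[0, 0, -0.0003], 0, 0], [[0, 0.003, 0], 0, 0], [[0, 0.003, 0], 0, 0], [[0, 0.003, 0], 0, 0], [[0, 0.003, 0], 0, 0], [[0, 0.003, 0], 0, 0]]}}

```text
time: 4.58
tcp_pos: [0.5337, -0.093, 0.0861]
eef_rot: [0.001, 0.035, 0.999, -0.001]
force: [-2.1, -2.4, 5.3]
gripper_width: -0.002
```

Call:
{"fn": "step_arm", "kwargs": {"commands": [[[0, 0.003, 0], 0, 0], [[0, 0.003, 0], 0, 0], [[0, 0.003, 0], 0, 0], [[0, 0.003, 0], 0, 0], [[0, 0.003, 0], 0, 0], [[0, 0, 0], 0, 0]]}}

```text
time: 5.08
tcp_pos: [0.5347, -0.0775, 0.0861]
eef_rot: [0.001, 0.035, 0.999, -0.0]
force: [-0.6, -2.1, 6.0]
gripper_width: 0.001
```

```bash
python3 -c "
from h import *
st([-.116,-.038,.08])"
```

```text
t 5.0833 case TCP mm [-115.8  -97.7   86.1] F [-0.59 -2.13  6.03] w 0.0005866174044153572
tool axes in case [[-1.0, -0.001, 0.001], [-0.001, 1.0, -0.001], [-0.001, -0.001, -1.0]] j [-0.14  0.32 -0.42  0.83 -0.   -0.07]
shift tool mm [ 0.2 59.7  6. ]
```

Call:
{"fn": "step_arm", "kwargs": {"commands": [[[0, 0.003, 0], 0, 0], [[0, 0.003, 0], 0, 0], [[0, 0.003, 0], 0, 0], [[0, 0.003, 0], 0, 0], [[0, 0.003, 0], 0, 0], [[0, 0.003, 0], 0, 0], [[0, 0.003, 0], 0, 0], [[0, 0.003, 0], 0, 0], [[0, 0, 0], 0, 0]]}}

```text
time: 5.83
tcp_pos: [0.5361, -0.053, 0.0858]
eef_rot: [0.0, 0.035, 0.999, 0.0]
force: [0.5, -0.4, 4.5]
gripper_width: -0.001
```

Call:
{"fn": "step_arm", "kwargs": {"commands": [[[0, 0.003, 0], 0, 0], [[0, 0.003, 0], 0, 0], [[0, 0.003, 0], 0, 0], [[0, 0.003, 0], 0, 0], [[0, 0.003, 0], 0, 0], [[0, 0.003, 0], 0, 0], [[0, 0.003, 0], 0, 0], [[0, 0, 0], 0, 0]]}}

```text
time: 6.5
tcp_pos: [0.5372, -0.0322, 0.0855]
eef_rot: [-0.0, 0.035, 0.999, 0.0]
force: [0.4, -1.9, 3.0]
gripper_width: -0.0
```

Call:
{"fn": "step_arm", "kwargs": {"commands": [[[0, 0.003, 0], 0, 0], [[0, 0, 0], 0, 0]]}}

```text
time: 6.67
tcp_pos: [0.5367, -0.0289, 0.085]
eef_rot: [-0.001, 0.035, 0.999, 0.001]
force: [-0.2, 0.4, 0.4]
gripper_width: -0.0
```

Call:
{"fn": "step_arm", "kwargs": {"commands": [[[0, 0.003, 0], 0, 0], [[0, 0, 0], 0, 0]]}}

```text
time: 6.83
tcp_pos: [0.5371, -0.0261, 0.0851]
eef_rot: [-0.001, 0.035, 0.999, 0.0]
force: [-0.7, 0.1, -0.2]
gripper_width: 0.0
```

```bash
python3 -c "
from h import *
st([-.116,-.038,.08])"
```

```text
t 6.8333 case TCP mm [-116.9  -46.3   85.1] F [-0.74  0.07 -0.21] w 0.0002549667165994496
tool axes in case [[-1.0, -0.001, -0.001], [-0.001, 1.0, 0.001], [0.001, 0.001, -1.0]] j [-0.05  0.32 -0.43  0.82  0.    0.02]
shift tool mm [-0.9  8.3  5.1]
```

The force went to zero between y = -52 and -49, so the finger is over the notch. A quick look will centre it.

Call:
{"fn": "step_arm", "kwargs": {"commands": [[[0, 0.004, 0], 0, 0], [[0, 0.004, 0], 0, 0], [[0, 0, 0], 0, 0], [[0, 0, 0], 0, 0]]}}

```text
time: 7.17
tcp_pos: [0.5381, -0.0185, 0.0856]
eef_rot: [-0.0, 0.035, 0.999, 0.0]
force: [0.5, -0.8, -0.3]
gripper_width: -0.001
```

```bash
python3 - <<'E'
from h import *
import cv2
st([-.116,-.038,.08])
w=optics.snapshot("wrist")[:,:,::-1]
cv2.imwrite("pics/w2.png",cv2.resize(w[190:330,220:420],None,fx=4,fy=4,interpolation=cv2.INTER_CUBIC))
E
```

```text
t 7.1667 case TCP mm [-116.5  -38.7   85.6] F [ 0.49 -0.8  -0.27] w -0.0010096216567296622
tool axes in case [[-1.0, -0.001, -0.0], [-0.001, 1.0, 0.0], [0.0, 0.0, -1.0]] j [-0.03  0.32 -0.43  0.82  0.    0.03]
shift tool mm [-0.5  0.7  5.6]
```

View pics/w2.png

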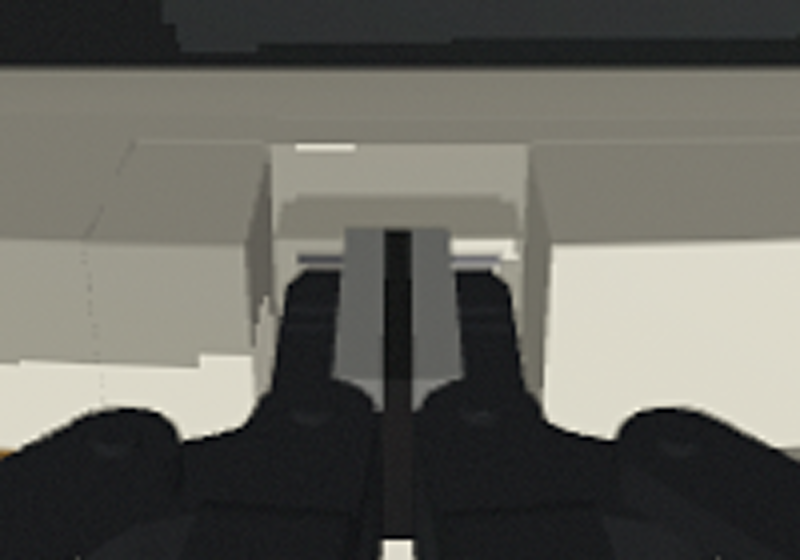

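The notch spans columns 250–550 of the crop and the fingertips 285–515, so the tips are centred over the ribbed pad. I'll press.

Call:
{"fn": "step_arm", "kwargs": {"commands": [[[0, 0, 0.004], 0, 0], [[0, 0, 0.003], 0, 0], [[0, 0, 0], 0, 0]]}}

```text
time: 7.47
tcp_pos: [0.538, -0.0189, 0.078]
eef_rot: [-0.0, 0.035, 0.999, 0.0]
force: [-0.3, 0.6, 0.3]
gripper_width: 0.002
```

Call:
{"fn": "step_arm", "kwargs": {"commands": [[[0, 0, 0.003], 0, 0], [[0, 0, 0], 0, 0]]}}

```text
time: 7.63
tcp_pos: [0.5377, -0.0189, 0.0752]
eef_rot: [-0.0, 0.035, 0.999, 0.0]
force: [-2.1, 0.3, 2.9]
gripper_width: -0.005
```

Call:
{"fn": "step_arm", "kwargs": {"commands": [[[0, 0, 0.003], 0, 0], [[0, 0, 0.0015], 0, 0], [[0, 0, 0.001], 0, 0], [[0, 0, 0], 0, 0]]}}

```text
time: 7.97
tcp_pos: [0.537, -0.0189, 0.0703]
eef_rot: [-0.001, 0.035, 0.999, 0.0]
force: [-5.8, -0.3, 9.4]
gripper_width: -0.003
```

Call:
{"fn": "step_arm", "kwargs": {"commands": [[[0, 0, 0.0003], 0, 0], [[0, 0, 0], 0, 0], [[0.002, 0, -0.008], 0, 0], [[0.015, 0, -0.004], 0, 0], [[0.03, 0, 0], 0, 0], [[0.035, 0, -0.005], 0, 0], [[0.03, 0, -0.01], 0, 0], [[0.01, 0, -0.01], 0, 0], [[0, 0, 0], 0, 0]]}}

```text
time: 8.72
tcp_pos: [0.4147, -0.0102, 0.108]
eef_rot: [0.0, 0.035, 0.999, -0.0]
force: [0.7, -0.1, 0.3]
gripper_width: 0.003
```

```bash
python3 - <<'E'
from h import *
import cv2
st()
for n in ["wrist","top","scene"]:
    cv2.imwrite(f"pics/{n}3.png",optics.snapshot(n)[:,:,::-1])
E
```

```text
t 8.7167 case TCP mm [-240.2  -39.   108. ] F [ 0.74 -0.12  0.28] w 0.0025528093059971665
tool axes in case [[-1.0, -0.0, 0.001], [-0.0, 1.0, 0.0], [-0.001, 0.0, -1.0]] j [-0.02  0.08 -0.67  0.82 -0.    0.04]
```

View pics/scene3.png

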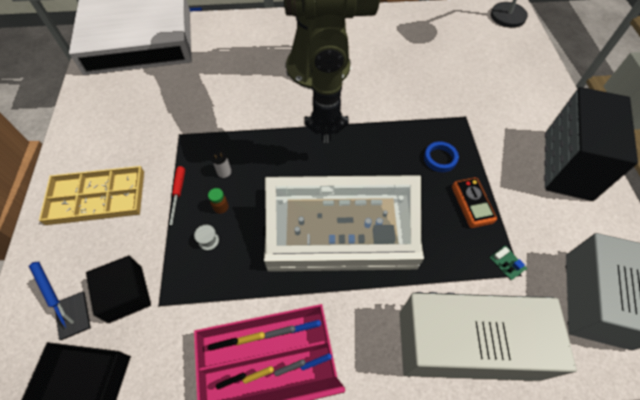

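View pics/wrist3.png

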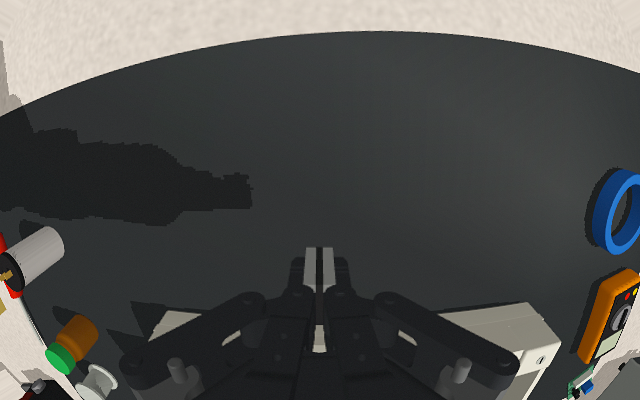

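The scene view shows the cover rising: its front edge now hides the ledge and the screw blocks. I'll wait about 3 s and check again.

Call:
{"fn": "step_arm", "kwargs": {"commands": [[[0, 0, 0], 0, 0], [[0, 0, 0], 0, 0], [[0, 0, 0], 0, 0], [[0, 0, 0], 0, 0], [[0, 0, 0], 0, 0], [[0, 0, 0], 0, 0], [[0, 0, 0], 0, 0], [[0, 0, 0], 0, 0], [[0, 0, 0], 0, 0], [[0, 0, 0], 0, 0], [[0, 0, 0], 0, 0], [[0, 0, 0], 0, 0], [[0, 0, 0], 0, 0], [[0, 0, 0], 0, 0], [[0, 0, 0], 0, 0], [[0, 0, 0], 0, 0], [[0, 0, 0], 0, 0], [[0, 0, 0], 0, 0], [[0, 0, 0], 0, 0], [[0, 0, 0], 0, 0]]}}

```text
time: 10.53
tcp_pos: [0.4165, -0.0103, 0.1068]
eef_rot: [0.0, 0.035, 0.999, 0.0]
force: [0.8, -0.4, -0.0]
gripper_width: 0.0
```

Call:
{"fn": "step_arm", "kwargs": {"commands": [[[0, 0, 0], 0, 0], [[0, 0, 0], 0, 0], [[0, 0, 0], 0, 0], [[0, 0, 0], 0, 0], [[0, 0, 0], 0, 0], [[0, 0, 0], 0, 0], [[0, 0, 0], 0, 0], [[0, 0, 0], 0, 0], [[0, 0, 0], 0, 0], [[0, 0, 0], 0, 0], [[0, 0, 0], 0, 0], [[0, 0, 0], 0, 0], [[0, 0, 0], 0, 0], [[0, 0, 0], 0, 0], [[0, 0, 0], 0, 0], [[0, 0, 0], 0, 0], [[0, 0, 0], 0, 0], [[0, 0, 0], 0, 0], [[0, 0, 0], 0, 0], [[0, 0, 0], 0, 0]]}}

```text
time: 12.2
tcp_pos: [0.4164, -0.0103, 0.1068]
eef_rot: [-0.0, 0.035, 0.999, -0.0]
force: [-0.6, -0.4, 0.5]
gripper_width: 0.001
```

```bash
python3 - <<'E'
from h import *
import cv2
st()
for n in ["top","scene"]:
    cv2.imwrite(f"pics/{n}4.png",optics.snapshot(n)[:,:,::-1])
c,s=np.cos(P[2]),np.sin(P[2])
for th in (0,.3,.5,.6):
    X=np.array([[.105-.193*np.cos(th)-.002*np.sin(th)*1,y,.076+.193*np.sin(th)] for y in (.195,-.195)])
    W=np.c_[P[0]+c*X[:,0]-s*X[:,1],P[1]+s*X[:,0]+c*X[:,1],X[:,2]]
    print(th,proj('scene',W).round(1).tolist(),proj('top',W).round(1).tolist())
a=cv2.imread("pics/scene4.png");cv2.imwrite("pics/scz4.png",cv2.resize(a[155:275,255:430],None,fx=4,fy=4,interpolation=cv2.INTER_CUBIC))
E
```

```text
t 12.2 case TCP mm [-238.4  -39.   106.8] F [-0.61 -0.4   0.46] w 0.0006043859557937003
tool axes in case [[-1.0, -0.0, -0.0], [-0.0, 1.0, -0.0], [0.0, -0.0, -1.0]] j [-0.02  0.08 -0.67  0.82 -0.    0.04]
0 [[410.7, 186.0], [270.1, 187.5]] [[222.6, 207.8], [381.4, 218.0]]
0.3 [[415.2, 177.2], [267.6, 178.8]] [[217.4, 200.8], [384.4, 211.5]]
0.5 [[418.7, 174.4], [265.8, 176.0]] [[214.3, 191.8], [386.6, 202.8]]
0.6 [[420.6, 174.1], [264.8, 175.7]] [[213.0, 186.1], [387.8, 197.2]]
```

View pics/scz4.png

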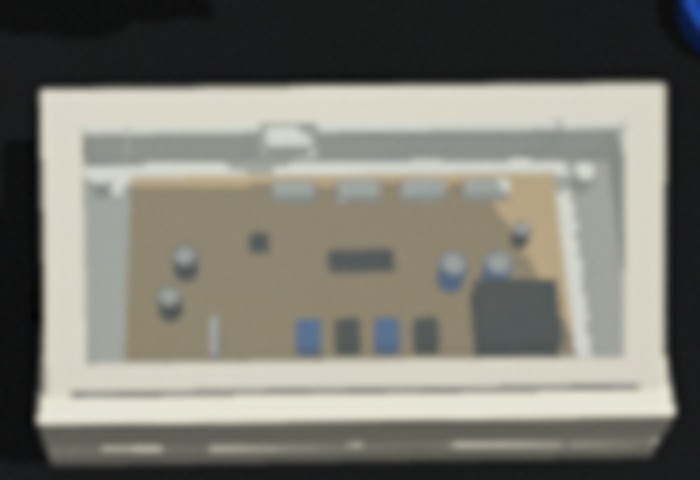

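View pics/top4.png

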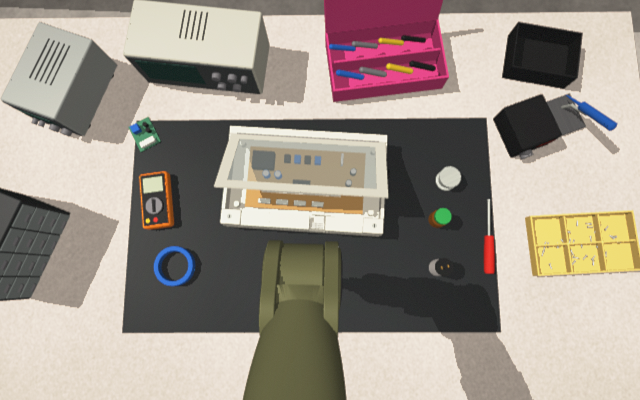

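The top view puts the cover's front corners at (215,186) and (388,197). That matches the prediction for 0.6 rad, (213,186) and (388,197). The bystanders haven't moved and the hand is clear.

```bash
python3 -c "
from station import r
print(r.sign_off())"
```

```text
the job is handed in; nothing more can be done
None
```

The cover sprang fully open by itself after I pressed the catch, and I handed the job in at about 12 s of the 61 s allowed.

- **Finding the notch:** I located the box in the camera images. I touched the right (-y) end of the front edge with the closed fingertips and slid inward at about 3 to 8 N. The force dropped to zero at about y = -50 mm. A wrist picture then confirmed the fingertips were centred in the notch at about y = -38 mm.
- **Pressing the catch:** I pressed the pad down until the fingertip was about 7.7 mm below the pad's resting height, at 9.4 N. Then I lifted out and drew the hand back about 120 mm towards the robot.
- **Last checks:** About 3.5 s later the cover's front corners in the top view matched the prediction for 0.6 rad to within 2 pixels. The bystanders appeared at their starting pixel positions, and the measured force was at noise level (under 1 N).

I had no direct reading of either joint. That the catch went past 0.2 rad and sprang back is inferred from the fingertip depth and from the cover opening with the hand clear. No check failed or disagreed.

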